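Tare the parcel scale for a packing tray and weigh a book

TASK

Set the blue packing tray squarely on the middle of the parcel scale and let go of it, then press the yellow tare key on the console with the gripper's fingertips, firmly but not hard, and hold it for a good half second. Then stand the thick yellow book upright in one of the tray's two bays and let go. Lower the tray and the book onto their places without dropping them, press no other key, and do not shift the other things on the bench.

Things in the scene. Friction and masses are not known exactly. Their poses are not given: they have to be found in the camera images.
- platform (a point): Parcel scale, fixed to the bench: black base with a flat steel platform (black rim, thin dark ribs) 240 mm (x) by 300 mm (y), whose top is 50 mm above the bench and does not move. The point is the centre of the platform's top; x and y lie along its sides, z up. The scale's position and yaw vary.
- tray: Loose blue tray, 140 (x) by 200 (y) mm, walls 40 high, 4 thick, floor 4, 0.3 kg. A grip wall with black top edge, 12 thick (y), 112 long (x), 85 high, parts it into two bays 90 (y) by 132 (x) inside, centred 51 to either side of the grip. Origin: in the grip wall, over the tray's centre, 68 above the underside. z up. On the scale its long side goes along the platform's, either way round.
- key_tare: Yellow tare key, flat membrane key 36 mm square at the +y end of the row on a fixed grey console; pressed straight down. Origin: centre of its top, 33.5 mm above the bench, 3.5 above the deck. x points to a display block 42 mm away, 25 mm higher; y along the row. Yields from 1.5 N, bottoms after 2 mm at 7.5 N. Registers when 5 N or more is held 0.4 s; above 25 N damages it.
- key_zero: Grey key, the same kind and size, in the middle of the row, 58 mm to the -y side of the tare key. Not to be pressed. The origin is the centre of its top face.
- key_print: Blue key, the same kind and size, at the -y end of the row, 116 mm from the tare key. Not to be pressed. The origin is the centre of its top face.
- book: Loose thick pocket book with a yellow cover and an orange panel, standing on its lower edge on the bench, 150 mm tall (its z), 105 mm deep (its x) and 42 mm thick (its y), about 0.45 kg. The origin is its centre, 75 mm above its underside. It fits a bay of the tray only with its thickness across the bay (book x along tray x, either way round).
- pile: Bystander: pile of three flat books, two maroon and a blue one on top, 100 by 140 mm, 66 mm high, loose. Origin: centre of the underside.
- tape: Bystander: roll of brown packing tape lying flat, 100 mm across, 48 mm high, loose. Origin: centre of the underside.
- pot: Bystander: white pot of markers, 76 mm across, 90 mm high (130 mm with the markers), loose. Origin: centre of the underside.
There are look-alikes about, which are no part of the job. Leave any green or purple look-alike of the tray alone.

How it is judged:
By the outcome, as a careful person would: the job done as asked, in the order asked, and still so for the second after the job is handed in, with the robot touching nothing.
It also fails if it takes over 72 s, if anything falls off the work surface, if the arm or the gripper's body presses on something with over 40 N, if the wrist force passes 120 N, or if a joint passes its speed limit or range.

ROBOT

A 7-joint arm with a two-finger parallel gripper is mounted at the origin on the work surface. World frame = base frame: x ahead of the robot, y to its left, z up, the work surface at z = 0. Lengths are in mm, angles in rad, forces in N, time in s.
With the tool pointing down it reaches from about 400 to 875 mm from the base axis. Payload 4.4 kg.
Tool frame: the origin (TCP) lies midway between the tips of the shut fingers; the grasp point (between the pads) lies 19 mm behind it; z points along the fingers, y is the direction in which the jaws open and shut (so a half turn about z gives the same grasp; the last joint's range is limited). The gripper opens to 85 mm and grips with 20 to 120 N. Pads are 22 mm wide; open, the fingers measure 114 mm over their backs; the gripper's body (76 mm by 85 mm) begins 54 mm behind the grasp point. The pads swing forward as they close: fully open they stand 13 mm farther back than shut.
Start: joints at [1.114, 0.628, 0.038, 1.517, -0.027, 0.996, -0.02], TCP at [247.631, -600.996, 231.313] pointing down, gripper open.
Joint ranges: [-3.06, 3.06], [-0.37, 2.12], [-1.25, 1.32], [0.18, 2.47], [-1.1, 4.24], [0.23, 1.98], [-2.94, 2.94]. Speed limits (rad/s): [2.57, 2.57, 3.14, 3.14, 3.14, 3.14, 3.14].

INTERFACE

Orientations are given as [roll, pitch, yaw] about the fixed x, y, z axes, in that order (R = Rz(yaw) Ry(pitch) Rx(roll)).
In Python, from cell import * gives the robot as it stands. The module is installed in compiled form; this text tells all that it offers.
- The arm moves only by the tool move_arm, never from a script. Its argument "series" is a list of rows, each a list of 2 entries, a list of its own where there are three numbers: the shift along the tool's x, y, z in m, then the turn about the tool's z in rad. In form: [[[x, y, z], yaw], ...]. A call has 1 to 5 rows; each row is the pose to reach, as a shift and turn from the pose measured when the call began, along the tool's axes at that moment; what a row does not reach only later rows make up. A row lasts 1/8 s, in which the tool goes at most 62.5 mm and 10.7 degrees, less where a joint would pass 70% of its speed; a pose out of reach is approached as far as the arm can. A call with a gripper value outside its range is refused whole. "claw" is the opening, from 0 (shut) to 1 (fully open), set as the call begins (left out, the last holds). The fingers move at their own pace and stop on an object; the grip force is fixed at half the most. Time passes only in rows, so rows that repeat a pose let the fingers close. It gives the time, the measured TCP pose, the force and the opening at its end, in the units of the state.
- read_state(): the state, without advancing time (a new reading comes with each control period).
- get_image(name): name is "scene" or "top" or "wrist"; returns the picture (384x512x3 uint8, blue, green, red); there is no depth.
- camera_model(name): a dict with "fov_y" (degrees; the focal length in pixels is half the picture's height over the tangent of half this angle, whatever the lens; pixels are square), "cx", "cy" (the principal point, pixels), "pose" (4x4, takes a point from camera to world coordinates); the wrist camera has in their place "tool_from_camera" (4x4, takes a point from camera to tool coordinates, whose origin is the TCP and whose axes are the flange's). Camera axes: x right, y down, z forward; pixel columns grow to the right and rows downward; lengths in mm; the calibration is good to about 2 mm. A picture is of the moment at which its call begins: read the wrist's pose just before it. camera_model takes no time and is no camera call.
- finish_job(): hands the job in, once; it reports no verdict.
The state is a dict: "clock": time; "qpos": joint angles; "qd": joint speeds; "tau": joint torques, N m; "eef_pos": TCP position; "tool_rot": TCP orientation; "force": force on the tool from outside, world axes, zero at the start; "torque": the same for the moment, N m; "width": finger opening in mm.
Only numpy, scipy, OpenCV 4.12 (cv2) and the standard library are available. Lean on these libraries where they do the work, as an engineer would, in place of code of your own. Each camera call takes 0.05 s, during which the arm holds its last target. There are 200 camera calls.

## Working session

There is one attempt and no reset: what is moved stays moved. The work goes in short steps, Python scripts to look and compute and a tool call to move; the robot and the scene stay as the last step left them, time stands still between calls to the robot, and variables do not carry over. Pictures are saved under pics/ and viewed, about 8 in all and at most 12, crops included, and the job is handed in when it is done.

Besides the shell and the picture viewer there is one more tool, called by a JSON object that holds its "method" and its "body", one argument or row to a line. move_arm: Moves the arm, as the interface text tells. Its arguments: {"type":"object","properties":{"series":{"type":"array"},"claw":{"type":"number"}},"required":["series"]}

```bash
mkdir -p pics; python3 - <<'E'
from cell import *
import cv2,numpy as np
s=read_state();print(s)
for n in("scene","top","wrist"):
    c=camera_model(n);print(n,{k:(np.round(v,4).tolist() if hasattr(v,'shape') else v) for k,v in c.items()})
a=get_image("top");b=get_image("scene")
cv2.imwrite("pics/top.png",cv2.resize(a,(800,600),interpolation=cv2.INTER_CUBIC));cv2.imwrite("pics/top_raw.png",a)
cv2.imwrite("pics/scene.png",cv2.resize(b,(800,600),interpolation=cv2.INTER_CUBIC));cv2.imwrite("pics/scene_raw.png",b)
E
```

```text
{'clock': 0.0, 'qpos': array([ 1.11419233,  0.62927663,  0.03846043,  1.51836141, -0.02700072,
        0.99628687, -0.02003453]), 'qd': array([-0.00082875,  0.00054196, -0.00061036,  0.00052882,  0.00015584,
       -0.00049282, -0.00134021]), 'tau': array([ 1.00495723e-03, -5.63402724e+01,  1.22570615e+00, -1.93441415e+01,
        1.08027802e-02,  1.06234686e-02, -1.36320412e-05]), 'eef_pos': array([ 247.39092972, -600.42064428,  230.43656179]), 'tool_rot': array([-3.13977911e+00,  3.04307649e-05,  3.90754305e-01]), 'force': array([0.09374044, 0.3102011 , 0.61180629]), 'torque': array([0.0357213 , 0.02368378, 0.04013636]), 'width': 85.20800582766718}
scene {'fov_y': 42.93449890027387, 'cx': 257.5197116235209, 'cy': 194.77683166356329, 'pose': [[0.2572, 0.8071, -0.5314, 1298.7768], [0.9663, -0.212, 0.1457, -100.1956], [0.005, -0.551, -0.8345, 1365.2879], [0.0, 0.0, 0.0, 1.0]]}
top {'fov_y': 50.31468105727492, 'cx': 261.7382514483196, 'cy': 187.71379378530514, 'pose': [[-0.003, -0.9824, 0.1866, 224.1247], [-1.0, 0.0035, 0.0029, 113.8227], [-0.0035, -0.1866, -0.9824, 1281.6122], [0.0, 0.0, 0.0, 1.0]]}
wrist {'fov_y': 64.60193259175635, 'cx': 255.82991623034016, 'cy': 192.8708270879614, 'tool_from_camera': [[0.0002, -0.9444, -0.3287, 85.432], [1.0, -0.0, 0.0006, 0.4639], [-0.0006, -0.3287, 0.9444, -143.1964], [0.0, 0.0, 0.0, 1.0]]}
```

View pics/top.png

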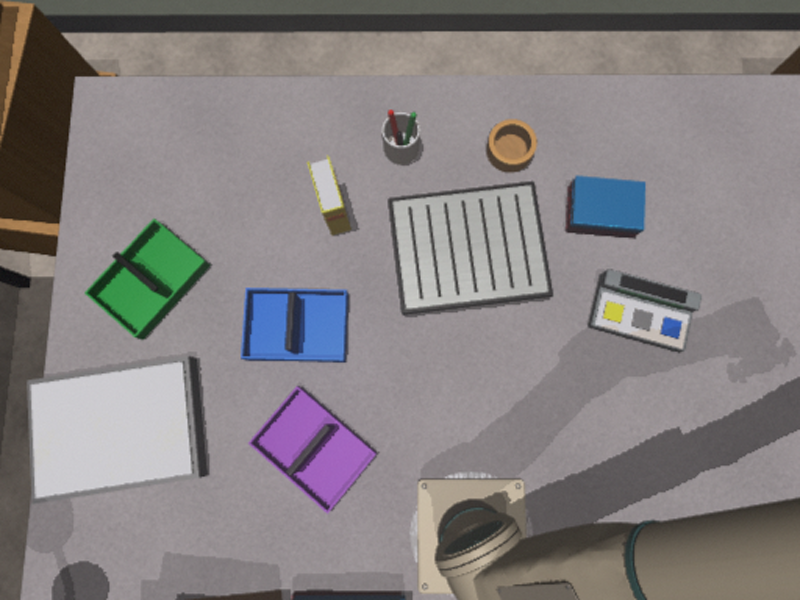

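View pics/scene.png

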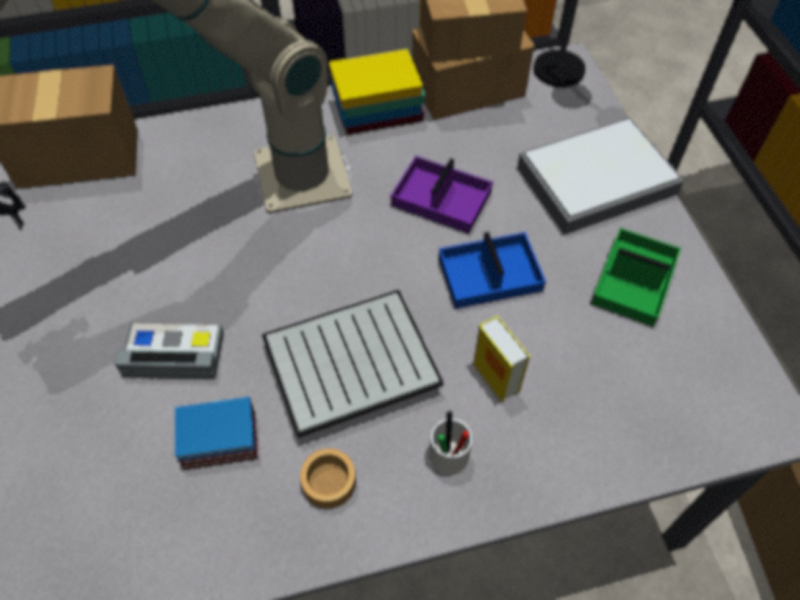

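The top view shows the blue tray (242–348, 289–361), scale (390–551, 183–312), keys at (613,312), (642,319) and (671,327), and the book's top near (327,185). The scene view agrees.

```bash
cat > h.py <<'E'
import numpy as np, cv2
from cell import *
from scipy.spatial.transform import Rotation as R
def ray(name,px,z,s=None,scale=1.0):
    c=camera_model(name); f=192/np.tan(np.radians(c["fov_y"]/2))
    if name=="wrist":
        T=np.eye(4);T[:3,:3]=R.from_euler('xyz',s["tool_rot"]).as_matrix();T[:3,3]=s["eef_pos"];P=T@c["tool_from_camera"]
    else:P=np.array(c["pose"])
    u,v=(np.array(px)+.5)/scale-.5
    d=P[:3,:3]@[(u-c["cx"])/f,(v-c["cy"])/f,1]
    return P[:3,3]+d*(z-P[2,3])/d[2]
def goal(p,yaw=None,s=None):
    "tool shift (m) and turn to reach TCP p, tool-x yaw (mod pi) keeping it down"
    s=s or read_state();M=R.from_euler('xyz',s["tool_rot"]).as_matrix()
    d=M.T@(np.array(p)-s["eef_pos"])/1000
    t=0 if yaw is None else -((yaw-s["tool_rot"][2]+np.pi/2)%np.pi-np.pi/2)
    print("shift",d.round(4),"turn",round(t,4),"at",s["eef_pos"].round(1),s["tool_rot"].round(3),s["clock"],"F",s["force"].round(1),"w",round(s["width"],1), "q",s["qpos"].round(2))
E
python3 - <<'E'
from h import *
def T(pts,z,n="top"):
    P=np.array([ray(n,p,z,scale=1.5625)[:2] for p in pts]);return P
def show(n,P):
    print(n,P.round(0).tolist(),"c",P.mean(0).round(1),"edges",[(round(float(np.hypot(*e)),0),round(float(np.arctan2(e[1],e[0])),3)) for e in np.roll(P,-1,0)-P])
show("tray",T([(246,289),(348,290),(346,361),(242,359)],40))
show("grip",T([(288,293),(298,293),(297,350),(287,350)],85))
show("plat",T([(390,199),(534,183),(551,296),(404,312)],50))
show("keys",T([(613,312),(642,319),(671,327)],33.5))
show("book",T([(310,163),(330,158),(343,205),(325,210)],150))
show("trayS",T([(440,259),(526,235),(543,289),(456,303)],40,"scene"))
show("platS",T([(264,337),(400,292),(440,378),(298,432)],50,"scene"))
show("keysS",T([(201,339),(173,338),(145,338)],33.5,"scene"))
show("bookS",T([(484,320),(498,317),(527,354),(513,362)],150,"scene"))
E
```

```text
tray [[470.0, 441.0], [468.0, 239.0], [327.0, 241.0], [332.0, 443.0]] c [399.3 340.8] edges [(202.0, -1.584), (140.0, 3.129), (202.0, 1.548), (139.0, -0.011)]
grip [[453.0, 349.0], [453.0, 330.0], [344.0, 328.0], [344.0, 347.0]] c [398.9 338.4] edges [(19.0, -1.574), (109.0, -3.129), (19.0, 1.567), (109.0, 0.015)]
plat [[653.0, 156.0], [685.0, -136.0], [452.0, -160.0], [422.0, 128.0]] c [553.   -3.3] edges [(294.0, -1.459), (234.0, -3.039), (290.0, 1.677), (233.0, 0.12)]
keys [[423.0, -285.0], [409.0, -341.0], [392.0, -397.0]] c [ 407.9 -341.1] edges [(58.0, -1.818), (58.0, -1.851), (116.0, 1.307)]
book [[689.0, 303.0], [699.0, 265.0], [607.0, 239.0], [597.0, 273.0]] c [648. 270.] edges [(39.0, -1.314), (96.0, -2.868), (34.0, 1.851), (97.0, 0.316)]
trayS [[361.0, 240.0], [346.0, 443.0], [492.0, 428.0], [479.0, 240.0]] c [419.4 337.9] edges [(204.0, 1.646), (147.0, -0.103), (189.0, -1.638), (118.0, 3.14)]
platS [[466.0, -160.0], [429.0, 132.0], [645.0, 156.0], [686.0, -132.0]] c [556.5  -0.9] edges [(294.0, 1.695), (217.0, 0.109), (290.0, -1.428), (222.0, -3.015)]
keysS [[428.0, -285.0], [411.0, -339.0], [396.0, -394.0]] c [ 411.6 -339.4] edges [(57.0, -1.869), (57.0, -1.828), (114.0, 1.293)]
bookS [[597.0, 251.0], [598.0, 279.0], [688.0, 305.0], [697.0, 274.0]] c [644.9 277.3] edges [(28.0, 1.558), (93.0, 0.276), (32.0, -1.274), (102.0, -2.917)]
```

{"method": "move_arm", "body": {
  "series": [
    [[0.05,-0.0356,0],0.078],
    [[0.1,-0.0712,0],0.156],
    [[0.15,-0.1068,0],0.234],
    [[0.2,-0.1424,0],0.312],
    [[0.25,-0.178,0],0.39]
  ],
  "claw": 1
}}

```text
clock: 0.72
eef_pos: [411.5, -338.8, 230.6]
tool_rot: [-3.14, 0.001, -0.002]
force: [1.0, -1.3, 0.2]
width: 85.6
```

{"method": "move_arm", "body": {
  "series": [
    [[0.03,-0.05,0],0],
    [[0.055,-0.105,0],0],
    [[0.08,-0.16,0],0],
    [[0.1,-0.215,0],0],
    [[0.12,-0.27,0],0]
  ]
}}

```text
clock: 1.35
eef_pos: [532.3, -67.1, 230.8]
tool_rot: [-3.14, 0.001, -0.002]
force: [0.6, -0.1, -0.0]
width: 85.1
```

{"method": "move_arm", "body": {
  "series": [
    [[0,-0.06,0],0],
    [[0,-0.12,0],0],
    [[-0.01,-0.18,0],0],
    [[-0.03,-0.235,0],0],
    [[-0.06,-0.285,0],0]
  ]
}}

```text
clock: 1.98
eef_pos: [472.3, 220.2, 231.0]
tool_rot: [-3.14, 0.001, -0.001]
force: [0.1, 0.9, -0.5]
width: 85.6
```

```bash
python3 - <<'E'
from h import *
goal([400,340,250],0)
E
```

```text
shift [-0.0725 -0.1197 -0.0187] turn -0.0013 at [472.3 220.2 231. ] [-3.14e+00  1.00e-03 -1.00e-03] 1.975 F [ 0.1  0.9 -0.5] w 85.6 q [-0.56  0.45  0.1   1.88 -0.06  0.82 -2.  ]
```

{"method": "move_arm", "body": {
  "series": [
    [[-0.03,-0.05,0],0],
    [[-0.055,-0.09,0],0],
    [[-0.0725,-0.12,0],0],
    [[-0.0725,-0.12,0],0]
  ]
}}

```text
clock: 2.48
eef_pos: [397.6, 343.2, 230.9]
tool_rot: [-3.139, 0.002, 0.005]
force: [0.8, -0.8, 0.0]
width: 85.4
```

```bash
python3 - <<'E'
from h import *
goal([400,340,230],0)
a=get_image("wrist");cv2.imwrite("pics/w1.png",cv2.resize(a,(800,600),interpolation=cv2.INTER_CUBIC))
E
```

```text
shift [0.0024 0.0032 0.0009] turn 0.0049 at [397.6 343.2 230.9] [-3.139e+00  2.000e-03  5.000e-03] 2.475 F [ 0.8 -0.8  0. ] w 85.4 q [-0.82  0.45  0.09  1.87 -0.06  0.83 -2.27]
```

View pics/w1.png

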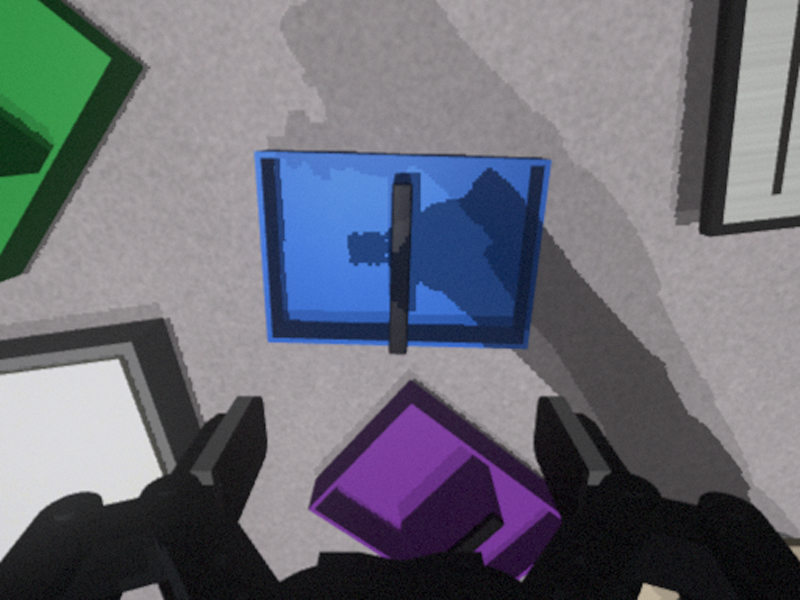

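The wrist view shows the blue tray: rim corners (256,152), (550,159), (527,348), (268,341). The grip's top face runs from (402,184) to (398,352).

```bash
python3 - <<'E'
from h import *
s=read_state()
def W(pts,z): return np.array([ray("wrist",p,z,s,1.5625)[:2] for p in pts])
r=W([(256,152),(550,159),(527,348),(268,341)],40);print(r.round(0),r.mean(0))
g=W([(392,184),(411,184),(406,353),(388,353)],85);print(g.round(0),g.mean(0))
print("yaw",[np.arctan2(*(b-a)[::-1]) for a,b in((r[3],r[0]),(r[2],r[1]),(g[3],g[0]),(g[2],g[1]))],np.arctan2(*(r[0]-r[1])[::-1])-np.pi/2,np.arctan2(*(r[3]-r[2])[::-1])-np.pi/2)
c=g.mean(0)
goal([*c,120],-0.02);goal([*c,58],-0.02)
E
```

```text
[[474. 438.]
 [470. 240.]
 [330. 243.]
 [336. 442.]] [402.70089493 340.67943913]
[[458. 346.]
 [458. 334.]
 [347. 337.]
 [347. 349.]] [402.55563328 341.46598085]
yaw [np.float64(-0.0317178375347567), np.float64(-0.02081649504242695), np.float64(-0.027989427518175788), np.float64(-0.02085473136566044)] -0.02087824145851669 -0.027290082644220615
shift [ 0.0037 -0.0002  0.111 ] turn 0.0217 at [399.  341.1 231. ] [-3.14e+00  1.00e-03  2.00e-03] 2.525 F [ 0.3 -0.4 -0.1] w 85.5 q [-0.82  0.45  0.09  1.87 -0.06  0.83 -2.27]
shift [ 3.80e-03 -1.00e-04  1.73e-01] turn 0.0217 at [399.  341.1 231. ] [-3.14e+00  1.00e-03  2.00e-03] 2.525 F [ 0.3 -0.4 -0.1] w 85.5 q [-0.82  0.45  0.09  1.87 -0.06  0.83 -2.27]
```

{"method": "move_arm", "body": {
  "series": [
    [[0.0037,0,0.05],0.025],
    [[0.0037,0,0.11],0.025],
    [[0.0037,0,0.155],0.025],
    [[0.0037,0,0.181],0.025],
    [[0.0037,0,0.181],0.025]
  ]
}}

```text
clock: 3.15
eef_pos: [402.3, 338.7, 48.2]
tool_rot: [3.139, 0.004, -0.026]
force: [0.8, 0.0, 0.6]
width: 85.6
```

{"method": "move_arm", "body": {
  "series": [
    [[0,0,0],0],
    [[0,0,0],0],
    [[0,0,0],0],
    [[0,0,0],0],
    [[0,0,0],0]
  ],
  "claw": 0
}}

```text
clock: 3.78
eef_pos: [402.8, 339.8, 49.1]
tool_rot: [3.141, 0.003, -0.025]
force: [0.7, 1.0, 5.8]
width: 11.4
```

{"method": "move_arm", "body": {
  "series": [
    [[0,0,0],0],
    [[0,0,0],0],
    [[0,0,0],0]
  ],
  "claw": 0
}}

```text
clock: 4.15
eef_pos: [402.6, 339.8, 49.2]
tool_rot: [3.141, 0.003, -0.025]
force: [-0.6, -1.4, 0.8]
width: 10.9
```

{"method": "move_arm", "body": {
  "series": [
    [[0,0,-0.025],0],
    [[0,0,-0.07],0],
    [[0,0,-0.12],0],
    [[0.02,0.04,-0.15],0],
    [[0.04,0.09,-0.15],0]
  ]
}}

```text
clock: 4.78
eef_pos: [442.5, 249.7, 201.3]
tool_rot: [-3.139, -0.002, -0.022]
force: [1.7, -1.4, -3.5]
width: 11.5
```

{"method": "move_arm", "body": {
  "series": [
    [[0.03,0.05,0],-0.02],
    [[0.06,0.1,0],-0.05],
    [[0.085,0.15,0],-0.08],
    [[0.105,0.2,0],-0.11],
    [[0.12,0.235,0],-0.135]
  ]
}}

```text
clock: 5.4
eef_pos: [557.1, 8.6, 200.2]
tool_rot: [-3.14, -0.0, 0.111]
force: [0.1, 0.6, -3.3]
width: 11.2
```

```bash
python3 - <<'E'
from h import *
goal([554,-2,200],0.112)
a=get_image("wrist");cv2.imwrite("pics/w2.png",cv2.resize(a,(800,600),interpolation=cv2.INTER_CUBIC))
E
```

```text
shift [-0.0043  0.0102  0.0002] turn -0.0012 at [557.1   8.6 200.2] [-3.14  -0.     0.111] 5.4 F [ 0.1  0.6 -3.3] w 11.2 q [-0.1   0.53  0.05  1.82 -0.04  0.79 -1.49]
```

View pics/w2.png

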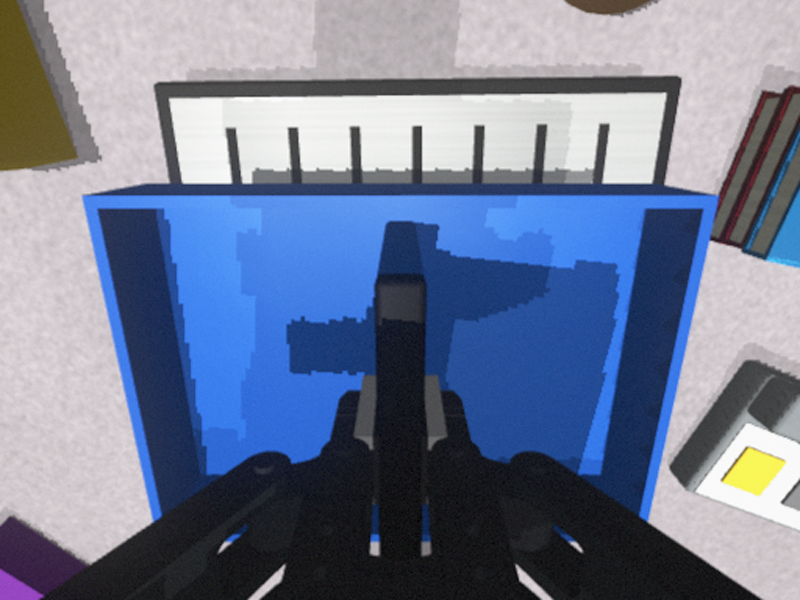

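The wrist view shows the platform's far rim corners at (156,84) and (681,78), the tray's far rim corners at (84,197) and (716,197), and the tare key near (753,470).

```bash
python3 - <<'E'
from h import *
s=read_state()
def W(pts,z): return np.array([ray("wrist",p,z,s,1.5625)[:2] for p in pts])
p=W([(156,84),(681,78)],50);d=p[0]-p[1];yaw=np.arctan2(d[1],d[0])-np.pi/2;ex=np.array([np.cos(yaw),np.sin(yaw)])
print("plat",p.round(1),np.hypot(*d),yaw,"centre",p.mean(0)-120*ex)
t=W([(84,197),(716,197)],191);d=t[0]-t[1];ty=np.arctan2(d[1],d[0])-np.pi/2;ex=np.array([np.cos(ty),np.sin(ty)])
print("tray",np.hypot(*d),ty,"centre",t.mean(0)-70*ex)
print("key",W([(753,470)],33.5))
c=p.mean(0)-120*np.array([np.cos(yaw),np.sin(yaw)])
goal([*c,120],yaw)
E
```

```text
plat [[ 658.   150.3]
 [ 692.5 -144.1]] 296.3465632562055 0.11672469741716696 centre [556.06323052 -10.88202402]
tray 200.0072917786258 0.10537232361433913 centre [556.71326032   1.39363817]
key [[ 426.49631033 -293.70687964]]
shift [-0.0047  0.0125  0.0804] turn -0.011 at [559.1   2.3 200.3] [ 3.138e+00 -3.000e-03  1.060e-01] 5.45 F [ 3.3 -5.2 -1.8] w 11.5 q [-0.09  0.53  0.06  1.81 -0.03  0.79 -1.49]
```

{"method": "move_arm", "body": {
  "series": [
    [[-0.0035,0.005,0.0],-0.01],
    [[-0.0035,0.005,0.03],-0.01],
    [[-0.0035,0.005,0.06],-0.01],
    [[-0.0035,0.005,0.082],-0.01],
    [[-0.0035,0.005,0.082],-0.01]
  ]
}}

```text
clock: 6.08
eef_pos: [554.0, -2.4, 116.6]
tool_rot: [3.139, 0.003, 0.117]
force: [-0.0, 0.1, -2.5]
width: 11.3
```

```bash
python3 - <<'E'
from h import *
goal([556,-3,100],0.116)
a=get_image("wrist");b=get_image("top");cv2.imwrite("pics/w3.png",np.hstack([cv2.resize(a,(400,300),interpolation=cv2.INTER_AREA),cv2.resize(b[90:210,220:380],(400,300),interpolation=cv2.INTER_CUBIC)]))
E
```

```text
shift [0.0019 0.0008 0.0166] turn 0.0014 at [554.   -2.4 116.6] [3.139e+00 3.000e-03 1.170e-01] 6.075 F [-0.   0.1 -2.5] w 11.3 q [-0.07  0.65  0.04  1.89 -0.04  0.6  -1.46]
```

View pics/w3.png

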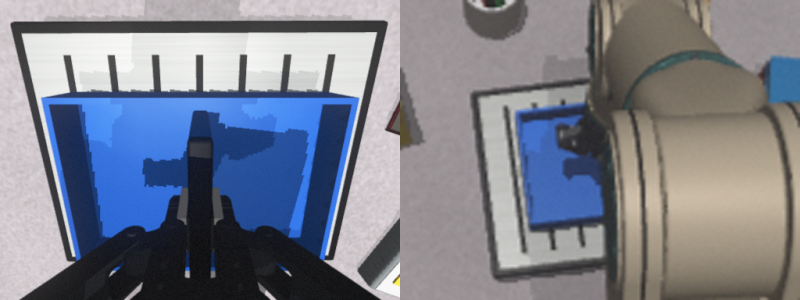

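The left half, from the wrist, shows platform far corners (10,22) and (386,22) and tray far corners (42,98) and (358,97). They look well aligned.

```bash
python3 - <<'E'
from h import *
s=read_state();s['eef_pos']=np.array([554,-2.4,116.6]);s['tool_rot']=np.array([3.139,.003,.117])
def W(pts,z): return np.array([ray("wrist",p,z,s,.78125)[:2] for p in pts])
for p,h in((W([(10,22),(386,22)],50),120),(W([(42,98),(358,97)],116.6-49+40),70)):
  d=p[0]-p[1];y=np.arctan2(d[1],d[0])-np.pi/2
  print(np.hypot(*d),y,p.mean(0)-h*np.array([np.cos(y),np.sin(y)]))
goal([556,-3,100],0.116)
E
```

```text
295.6568426106508 0.11767753700404415 [553.47956476  -2.06921722]
198.85370720855894 0.11990491882437793 [552.11416866  -3.52890441]
shift [-0.0003  0.0002  0.0187] turn 0.0008 at [556.3  -2.7 118.7] [ 3.138e+00 -2.000e-03  1.170e-01] 6.175 F [-0.4  0.5 -1.7] w 11.0 q [-0.07  0.65  0.04  1.89 -0.04  0.6  -1.46]
```

{"method": "move_arm", "body": {
  "series": [
    [[0,-0.001,0.007],0],
    [[0,-0.001,0.012],0],
    [[0,-0.001,0.016],0],
    [[0,-0.001,0.018],0],
    [[0,-0.001,0.018],0]
  ]
}}

```text
clock: 6.8
eef_pos: [556.1, -1.8, 100.5]
tool_rot: [3.138, -0.002, 0.117]
force: [-0.7, -0.1, -3.3]
width: 11.0
```

```bash
python3 - <<'E'
from h import *
goal([556,-3,99],0.117)
E
```

```text
shift [-0.0003  0.0012  0.0015] turn -0.0002 at [556.1  -1.8 100.5] [ 3.138e+00 -2.000e-03  1.170e-01] 6.8 F [-0.7 -0.1 -3.3] w 11.0 q [-0.07  0.68  0.04  1.9  -0.04  0.56 -1.47]
```

{"method": "move_arm", "body": {
  "series": [
    [[0,0,0.001],0],
    [[0,0,0.001],0],
    [[0,0,0.002],0],
    [[0,0,0.002],0]
  ]
}}

```text
clock: 7.3
eef_pos: [556.7, -2.0, 99.1]
tool_rot: [3.138, -0.003, 0.117]
force: [0.9, -0.9, 4.3]
width: 11.5
```

Contact shows in the force, so I release and retreat straight up.

{"method": "move_arm", "body": {
  "series": [
    [[0,0,0],0],
    [[0,0,0],0],
    [[0,0,0],0],
    [[0,0,0],0],
    [[0,0,0],0]
  ],
  "claw": 1
}}

```text
clock: 7.92
eef_pos: [556.7, -2.0, 99.1]
tool_rot: [3.138, -0.003, 0.117]
force: [0.7, -0.2, 0.7]
width: 85.4
```

{"method": "move_arm", "body": {
  "series": [
    [[0,0,-0.01],0],
    [[0,0,-0.04],0],
    [[0,0,-0.09],0],
    [[0,0,-0.14],0],
    [[0,0,-0.15],0]
  ]
}}

```text
clock: 8.55
eef_pos: [558.3, -1.5, 253.4]
tool_rot: [3.137, -0.011, 0.116]
force: [-0.7, -0.3, 0.1]
width: 85.6
```

```bash
python3 - <<'E'
from h import *
goal([425,-286,180],-0.264)
E
```

```text
shift [-0.1662  0.2668  0.0728] turn 0.3804 at [558.3  -1.5 253.4] [ 3.137 -0.011  0.116] 8.55 F [-0.7 -0.3  0.1] w 85.6 q [-0.09  0.47  0.06  1.76 -0.03  0.9  -1.47]
```

{"method": "move_arm", "body": {
  "series": [
    [[-0.03,0.05,0],0.08],
    [[-0.06,0.1,0.01],0.16],
    [[-0.09,0.15,0.02],0.24],
    [[-0.12,0.2,0.03],0.32],
    [[-0.15,0.245,0.045],0.38]
  ],
  "claw": 0
}}

```text
clock: 9.18
eef_pos: [437.2, -264.2, 207.6]
tool_rot: [3.141, -0.012, -0.266]
force: [1.4, -0.5, 0.3]
width: 0.2
```

```bash
python3 - <<'E'
from h import *
goal([425,-286,150],-0.264)
E
```

```text
shift [-0.0068  0.0242  0.0575] turn -0.0021 at [ 437.2 -264.2  207.6] [ 3.141 -0.012 -0.266] 9.175 F [ 1.4 -0.5  0.3] w 0.2 q [ 0.37  0.46  0.17  1.94 -0.12  0.73 -1.23]
```

{"method": "move_arm", "body": {
  "series": [
    [[-0.004,0.012,0.025],0],
    [[-0.007,0.024,0.05],0],
    [[-0.007,0.024,0.0575],0],
    [[-0.007,0.024,0.0575],0],
    [[-0.007,0.024,0.0575],0]
  ]
}}

```text
clock: 9.8
eef_pos: [425.8, -285.2, 150.8]
tool_rot: [3.141, -0.014, -0.265]
force: [-0.1, -0.0, -0.4]
width: -0.1
```

```bash
python3 - <<'E'
from h import *
goal([425,-286,50],-0.264)
a=get_image("wrist");cv2.imwrite("pics/w4.png",cv2.resize(a,(800,600),interpolation=cv2.INTER_CUBIC))
goal([425,-286,50],-0.264)
E
```

```text
shift [-0.002   0.0009  0.1008] turn -0.0008 at [ 425.8 -285.2  150.8] [ 3.141 -0.014 -0.265] 9.8 F [-0.1 -0.  -0.4] w -0.1 q [ 0.44  0.55  0.15  1.99 -0.14  0.59 -1.16]
shift [-0.002   0.0008  0.1009] turn -0.0008 at [ 425.8 -285.3  150.9] [ 3.141 -0.014 -0.265] 9.85 F [-0.3  0.2  0.3] w 0.1 q [ 0.44  0.55  0.15  1.99 -0.14  0.59 -1.16]
```

View pics/w4.png

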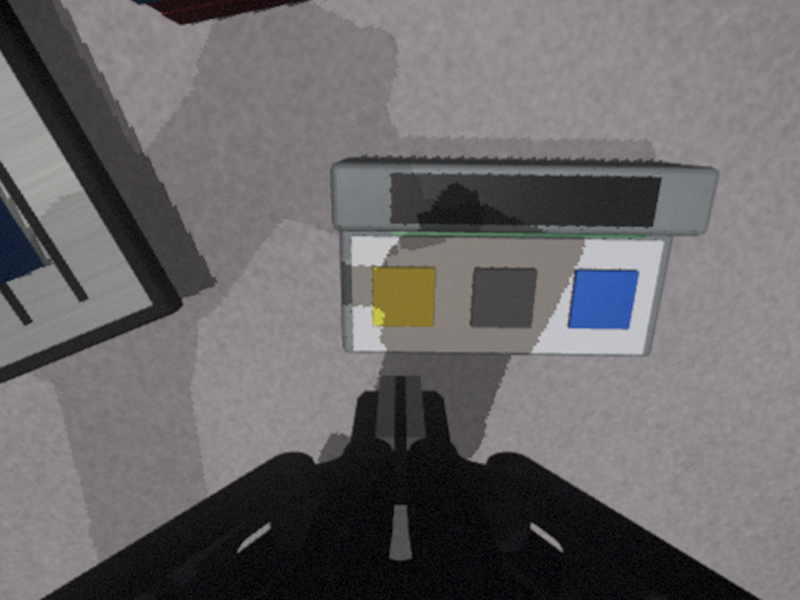

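The tare key's centre is at (404,297), zero at (504,297) and print at (604,299).

```bash
python3 - <<'E'
from h import *
s=read_state()
k=np.array([ray("wrist",p,33.5,s,1.5625) for p in[(404,297),(504,297),(604,299)]]);print(k.round(1))
d=k[0]-k[2];print(np.hypot(*d[:2]),np.arctan2(d[1],d[0])-np.pi/2)
goal([*k[0][:2],45],-.264);goal([*k[0][:2],33.5])
E
```

```text
[[ 424.7 -287.6   33.5]
 [ 409.5 -343.6   33.5]
 [ 393.1 -399.3   33.5]]
116.09526989096447 -0.27546533638957826
shift [-0.002   0.0025  0.1059] turn -0.0008 at [ 425.8 -285.3  150.9] [ 3.141 -0.014 -0.265] 9.85 F [-0.3  0.2  0.3] w 0.1 q [ 0.44  0.55  0.15  1.99 -0.14  0.59 -1.16]
shift [-0.0021  0.0025  0.1174] turn 0 at [ 425.8 -285.3  150.9] [ 3.141 -0.014 -0.265] 9.85 F [-0.3  0.2  0.3] w 0.1 q [ 0.44  0.55  0.15  1.99 -0.14  0.59 -1.16]
```

{"method": "move_arm", "body": {
  "series": [
    [[-0.002,0.0025,0.045],0.01],
    [[-0.002,0.0025,0.085],0.01],
    [[-0.002,0.0025,0.107],0.01],
    [[-0.002,0.0025,0.107],0.01],
    [[-0.002,0.0025,0.107],0.01]
  ]
}}

```text
clock: 10.48
eef_pos: [425.6, -288.0, 45.0]
tool_rot: [3.141, -0.016, -0.274]
force: [-0.3, -0.5, 0.9]
width: 0.2
```

```bash
python3 - <<'E'
from h import *
goal([424.7,-287.6,33.5],-.275)
E
```

```text
shift [-0.0011 -0.0001  0.0115] turn 0.0006 at [ 425.6 -288.    45. ] [ 3.141 -0.016 -0.274] 10.475 F [-0.3 -0.5  0.9] w 0.2 q [ 0.48  0.73  0.09  2.05 -0.19  0.35 -1.12]
```

{"method": "move_arm", "body": {
  "series": [
    [[-0.001,0,0.006],0],
    [[-0.001,0,0.01],0],
    [[-0.001,0,0.012],0],
    [[-0.001,0,0.012],0]
  ]
}}

```text
clock: 10.98
eef_pos: [424.9, -287.8, 33.1]
tool_rot: [3.141, -0.016, -0.274]
force: [-0.6, -0.4, 3.4]
width: 0.3
```

{"method": "move_arm", "body": {
  "series": [
    [[0,0,0.001],0],
    [[0,0,0.0018],0],
    [[0,0,0.0018],0]
  ]
}}

```text
clock: 11.35
eef_pos: [424.9, -287.8, 31.7]
tool_rot: [3.141, -0.016, -0.275]
force: [-1.1, 0.3, 7.4]
width: -0.0
```

{"method": "move_arm", "body": {
  "series": [
    [[0,0,0.001],0],
    [[0,0,0.001],0],
    [[0,0,0.001],0],
    [[0,0,0.001],0],
    [[0,0,0.001],0]
  ]
}}

```text
clock: 11.98
eef_pos: [424.9, -287.8, 31.5]
tool_rot: [3.141, -0.017, -0.275]
force: [-2.2, 1.9, 11.0]
width: 0.1
```

{"method": "move_arm", "body": {
  "series": [
    [[0,0,0],0],
    [[0,0,0],0]
  ]
}}

```text
clock: 12.22
eef_pos: [424.9, -287.8, 32.0]
tool_rot: [3.141, -0.017, -0.275]
force: [-1.3, 0.8, 5.7]
width: -0.0
```

{"method": "move_arm", "body": {
  "series": [
    [[0,0,-0.01],0],
    [[0,0,-0.05],0],
    [[0,0,-0.1],0],
    [[0,0,-0.16],0],
    [[0,0,-0.22],0]
  ]
}}

```text
clock: 12.85
eef_pos: [420.9, -286.4, 254.2]
tool_rot: [3.141, -0.017, -0.275]
force: [1.3, -0.1, -0.3]
width: -0.0
```

```bash
python3 - <<'E'
from h import *
goal([640,230,290],0.3)
E
```

```text
shift [ 0.0714 -0.5565 -0.035 ] turn -0.5748 at [ 420.9 -286.4  254.2] [ 3.141 -0.017 -0.275] 12.85 F [ 1.3 -0.1 -0.3] w -0.0 q [ 0.4   0.4   0.2   1.89 -0.11  0.84 -1.19]
```

{"method": "move_arm", "body": {
  "series": [
    [[0.007,-0.056,-0.004],-0.058],
    [[0.014,-0.112,-0.008],-0.116],
    [[0.021,-0.168,-0.012],-0.174],
    [[0.028,-0.224,-0.016],-0.232],
    [[0.036,-0.28,-0.02],-0.29]
  ],
  "claw": 1
}}

```text
clock: 13.48
eef_pos: [531.3, -25.0, 275.2]
tool_rot: [3.136, -0.016, 0.017]
force: [0.5, -0.8, 0.1]
width: 85.2
```

{"method": "move_arm", "body": {
  "series": [
    [[0.022,-0.051,0],-0.057],
    [[0.045,-0.102,0],-0.114],
    [[0.068,-0.153,0],-0.171],
    [[0.09,-0.204,0],-0.228],
    [[0.112,-0.256,0],-0.285]
  ]
}}

```text
clock: 14.1
eef_pos: [639.3, 234.1, 275.7]
tool_rot: [3.131, -0.014, 0.303]
force: [0.9, 0.6, -0.1]
width: 85.0
```

```bash
python3 - <<'E'
from h import *
goal([645,270,270],0.3)
E
```

```text
shift [ 0.0161 -0.0327  0.0056] turn 0.0033 at [639.3 234.1 275.7] [ 3.131 -0.014  0.303] 14.1 F [ 0.9  0.6 -0.1] w 85.0 q [-0.39  0.63 -0.01  1.38  0.02  1.12 -1.68]
```

{"method": "move_arm", "body": {
  "series": [
    [[0.008,-0.016,0],0],
    [[0.016,-0.033,0.005],0],
    [[0.016,-0.033,0.005],0],
    [[0.016,-0.033,0.005],0]
  ]
}}

```text
clock: 14.6
eef_pos: [644.9, 268.1, 270.7]
tool_rot: [3.129, -0.013, 0.301]
force: [0.4, -0.4, -0.5]
width: 85.4
```

```bash
python3 - <<'E'
from h import *
goal([645,270,270],0.3)
a=get_image("wrist");cv2.imwrite("pics/w5.png",cv2.resize(a,(800,600),interpolation=cv2.INTER_CUBIC))
goal([645,270,270],0.3)
E
```

```text
shift [ 0.0007 -0.0017  0.0007] turn 0.0012 at [644.9 268.1 270.7] [ 3.129 -0.013  0.301] 14.6 F [ 0.4 -0.4 -0.5] w 85.4 q [-0.44  0.66 -0.01  1.33  0.02  1.14 -1.72]
shift [ 0.0005 -0.0019  0.001 ] turn 0.0009 at [645.1 268.1 271. ] [ 3.13  -0.014  0.301] 14.65 F [-0.  -0.5  1. ] w 85.2 q [-0.43  0.66 -0.01  1.33  0.02  1.14 -1.72]
```

View pics/w5.png

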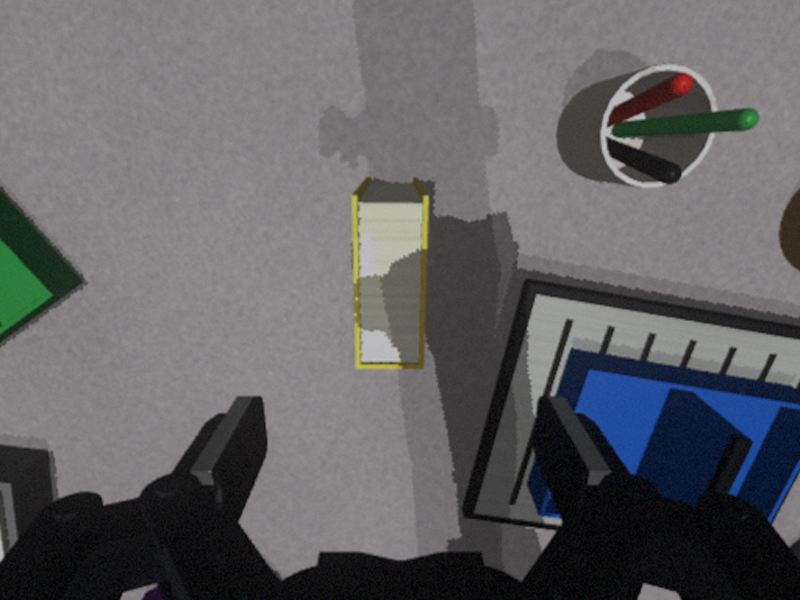

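The book's top corners are at (353,196), (428,195), (423,369) and (356,369).

```bash
python3 - <<'E'
from h import *
s=read_state()
b=np.array([ray("wrist",p,150,s,1.5625)[:2] for p in[(353,196),(428,195),(423,369),(356,369)]]);print(b.round(1),b.mean(0))
for i,j in((3,0),(2,1)): d=b[j]-b[i];print(np.hypot(*d),np.arctan2(d[1],d[0]))
for i,j in((0,1),(2,3)): print(np.hypot(*(b[j]-b[i])))
y=np.mean([np.arctan2(*(b[j]-b[i])[::-1]) for i,j in((3,0),(2,1))])
goal([*b.mean(0),180],y);goal([*b.mean(0),108],y)
E
```

```text
[[691.8 307.4]
 [704.5 268.3]
 [603.3 238.1]
 [591.3 277.7]] [647.73288789 272.89888403]
104.86573602573382 0.2872543622819438
105.60761057834269 0.29017704996110366
41.1218257974146
41.41832422597611
shift [ 0.0027 -0.0049  0.091 ] turn 0.0121 at [645.1 268.1 271. ] [ 3.13  -0.014  0.301] 14.65 F [-0.  -0.5  1. ] w 85.2 q [-0.43  0.66 -0.01  1.33  0.02  1.14 -1.72]
shift [ 0.0017 -0.0058  0.163 ] turn 0.0121 at [645.1 268.1 271. ] [ 3.13  -0.014  0.301] 14.65 F [-0.  -0.5  1. ] w 85.2 q [-0.43  0.66 -0.01  1.33  0.02  1.14 -1.72]
```

{"method": "move_arm", "body": {
  "series": [
    [[0.0027,-0.005,0.03],0.012],
    [[0.0025,-0.005,0.085],0.012],
    [[0.002,-0.0055,0.13],0.012],
    [[0.0017,-0.0058,0.166],0.012],
    [[0.0017,-0.0058,0.166],0.012]
  ]
}}

```text
clock: 15.28
eef_pos: [645.8, 270.3, 102.3]
tool_rot: [3.128, -0.007, 0.287]
force: [-0.8, 0.7, 0.4]
width: 85.3
```

{"method": "move_arm", "body": {
  "series": [
    [[0,0,0],0],
    [[0,0,0],0],
    [[0,0,0],0],
    [[0,0,0],0],
    [[0,0,0],0]
  ],
  "claw": 0
}}

```text
clock: 15.9
eef_pos: [646.9, 271.7, 104.4]
tool_rot: [3.129, -0.011, 0.288]
force: [0.2, 0.4, 6.5]
width: 41.2
```

```bash
python3 - <<'E'
from h import *
goal([647.7,272.9,105],0.289)
E
```

```text
shift [ 0.0011 -0.001  -0.0006] turn -0.0014 at [646.9 271.7 104.4] [ 3.129 -0.011  0.288] 15.9 F [0.2 0.4 6.5] w 41.2 q [-0.44  0.84 -0.01  1.47  0.03  0.83 -1.75]
```

{"method": "move_arm", "body": {
  "series": [
    [[0,0,0],0],
    [[0,0,-0.015],0],
    [[0,0,-0.05],0],
    [[0,0,-0.1],0],
    [[0,0,-0.14],0]
  ]
}}

```text
clock: 16.52
eef_pos: [645.1, 272.6, 246.8]
tool_rot: [3.129, -0.012, 0.287]
force: [-0.0, 1.1, -3.9]
width: 41.5
```

```bash
python3 - <<'E'
from h import *
goal([548,47.7,240],0.117)
E
```

```text
shift [-0.1569  0.1881  0.0073] turn 0.1704 at [645.1 272.6 246.8] [ 3.129 -0.012  0.287] 16.525 F [-0.   1.1 -3.9] w 41.5 q [-0.44  0.69 -0.01  1.35  0.02  1.1  -1.74]
```

{"method": "move_arm", "body": {
  "series": [
    [[-0.03,0.037,0],0.034],
    [[-0.063,0.075,0],0.068],
    [[-0.095,0.113,0],0.102],
    [[-0.126,0.151,0],0.136],
    [[-0.15,0.18,0],0.17]
  ]
}}

```text
clock: 17.15
eef_pos: [550.9, 54.7, 247.9]
tool_rot: [3.13, -0.013, 0.114]
force: [0.6, -0.2, -3.3]
width: 41.6
```

{"method": "move_arm", "body": {
  "series": [
    [[-0.004,0.004,0],0],
    [[-0.004,0.004,0],0],
    [[-0.004,0.004,0],0]
  ]
}}

```text
clock: 17.52
eef_pos: [547.9, 51.9, 248.1]
tool_rot: [3.131, -0.014, 0.116]
force: [0.2, -0.4, -4.1]
width: 41.2
```

```bash
python3 - <<'E'
from h import *
goal([548,47.7,230],0.117)
a=get_image("wrist");cv2.imwrite("pics/w6.png",cv2.resize(a,(800,600),interpolation=cv2.INTER_CUBIC))
goal([548,47.7,160],0.117)
E
```

```text
shift [-0.0006  0.004   0.0181] turn -0.0006 at [547.9  51.9 248.1] [ 3.131 -0.014  0.116] 17.525 F [ 0.2 -0.4 -4.1] w 41.2 q [-0.18  0.46  0.04  1.79 -0.01  0.88 -1.6 ]
shift [-0.0015  0.0033  0.0879] turn -0.0003 at [547.8  52.  247.9] [ 3.131 -0.014  0.117] 17.575 F [ 0.1  0.4 -3.4] w 41.3 q [-0.18  0.46  0.04  1.79 -0.01  0.88 -1.6 ]
```

View pics/w6.png

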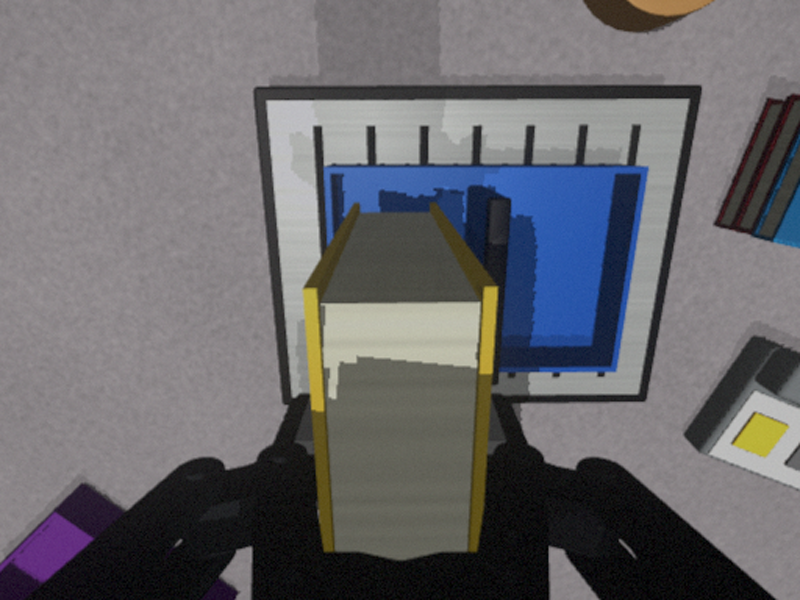

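The platform's corners are at (255,89), (700,88), (646,401) and (284,404). The tray rim shows (324,167), (648,168) and (617,371), and the book's far lower edge runs from (357,206) to (434,206).

```bash
python3 - <<'E'
from h import *
s=read_state()
def W(pts,z): return np.array([ray("wrist",p,z,s,1.5625)[:2] for p in pts])
p=W([(255,89),(700,88),(646,401),(284,404)],50);print("plat",p.mean(0))
d=p[0]-p[1];print(np.arctan2(d[1],d[0])-np.pi/2)
t=W([(324,167),(648,168),(617,371)],90);d=t[0]-t[1];ty=np.arctan2(d[1],d[0])-np.pi/2
c=(t[0]+t[2])/2;print("tray",c,ty,np.hypot(*d),np.hypot(*(t[1]-t[2])))
b=W([(357,206),(434,206)],143.5);d=b[0]-b[1];by=np.arctan2(d[1],d[0])-np.pi/2
ctr=b.mean(0)-52.5*np.array([np.cos(by),np.sin(by)])
bay=c+51*np.array([-np.sin(ty),np.cos(ty)])
print("book bottom",ctr,by,np.hypot(*d),"bay",bay)
x=s["eef_pos"][:2]+bay-ctr
goal([*x,200],ty);goal([*x,162],ty)
E
```

```text
plat [554.70473508  -3.06442264]
0.11987199642821889
tray [554.69921193  -3.44560975] 0.11322782289084388 199.62629154007647 138.79230004208137
book bottom [548.25624855  52.87390009] 0.11534392520828751 39.86207631864672 bay [548.93692401  47.22781561]
shift [-0.0006  0.0052  0.048 ] turn 0.0035 at [547.8  52.  247.9] [ 3.131 -0.014  0.117] 17.575 F [ 0.1  0.4 -3.4] w 41.3 q [-0.18  0.46  0.04  1.79 -0.01  0.88 -1.6 ]
shift [-0.0012  0.0048  0.086 ] turn 0.0035 at [547.8  52.  247.9] [ 3.131 -0.014  0.117] 17.575 F [ 0.1  0.4 -3.4] w 41.3 q [-0.18  0.46  0.04  1.79 -0.01  0.88 -1.6 ]
```

{"method": "move_arm", "body": {
  "series": [
    [[-0.0006,0.005,0.01],0.003],
    [[-0.0006,0.005,0.035],0.003],
    [[-0.001,0.005,0.06],0.003],
    [[-0.0012,0.0048,0.08],0.003],
    [[-0.0012,0.0048,0.082],0.003]
  ]
}}

```text
clock: 18.2
eef_pos: [547.1, 46.3, 164.0]
tool_rot: [3.131, -0.01, 0.114]
force: [0.0, -0.2, -3.6]
width: 41.5
```

{"method": "move_arm", "body": {
  "series": [
    [[0,0,0.002],0],
    [[0,0,0.004],0],
    [[0,0,0.004],0]
  ]
}}

```text
clock: 18.58
eef_pos: [547.4, 46.4, 160.4]
tool_rot: [3.131, -0.011, 0.114]
force: [1.0, 0.0, -4.0]
width: 41.4
```

{"method": "move_arm", "body": {
  "series": [
    [[0,0,0.001],0],
    [[0,0,0.0015],0],
    [[0,0,0.0015],0]
  ]
}}

```text
clock: 18.95
eef_pos: [547.5, 46.4, 158.9]
tool_rot: [3.131, -0.011, 0.114]
force: [0.4, -0.2, -4.3]
width: 41.5
```

{"method": "move_arm", "body": {
  "series": [
    [[0,0,0.0008],0],
    [[0,0,0.0015],0],
    [[0,0,0.0015],0]
  ]
}}

```text
clock: 19.32
eef_pos: [547.8, 46.5, 158.4]
tool_rot: [3.131, -0.012, 0.115]
force: [-1.4, 0.6, 4.9]
width: 41.4
```

{"method": "move_arm", "body": {
  "series": [
    [[0,0,0],0],
    [[0,0,0],0],
    [[0,0,0],0],
    [[0,0,0],0],
    [[0,0,0],0]
  ],
  "claw": 1
}}

```text
clock: 19.95
eef_pos: [547.8, 46.4, 158.4]
tool_rot: [3.131, -0.012, 0.115]
force: [-0.4, 0.5, -1.3]
width: 85.5
```

{"method": "move_arm", "body": {
  "series": [
    [[0,0,-0.01],0],
    [[0,0,-0.04],0],
    [[0,0,-0.09],0],
    [[0,0,-0.13],0],
    [[0,0,-0.15],0]
  ]
}}

```text
clock: 20.58
eef_pos: [546.9, 47.9, 311.7]
tool_rot: [3.131, -0.016, 0.114]
force: [-0.0, 0.3, -0.3]
width: 85.0
```

{"method": "move_arm", "body": {
  "series": [
    [[-0.03,0,0],0],
    [[-0.07,0,0],0],
    [[-0.1,0,0],0],
    [[-0.1,0,0],0],
    [[-0.1,0,0],0]
  ]
}}

```text
clock: 21.2
eef_pos: [448.5, 36.7, 310.8]
tool_rot: [3.131, -0.018, 0.115]
force: [0.6, 0.8, 0.2]
width: 85.5
```

```bash
python3 - <<'E'
from h import *
goal([548,47.7,230],0.117)
a=get_image("wrist");b=get_image("scene");cv2.imwrite("pics/w7.png",np.hstack([cv2.resize(a,(400,300),interpolation=cv2.INTER_AREA),cv2.resize(b,(400,300),interpolation=cv2.INTER_AREA)]))
E
```

```text
shift [ 0.0986 -0.0004  0.0826] turn -0.0025 at [448.5  36.7 310.8] [ 3.131 -0.018  0.115] 21.2 F [0.6 0.8 0.2] w 85.5 q [-0.18  0.23  0.04  1.95  0.    0.94 -1.6 ]
```

View pics/w7.png

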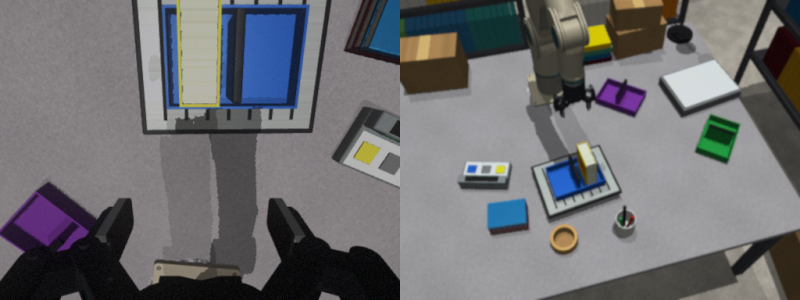

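The book stands upright in the left bay, its top at about (177–220, 0–107) in the left half. The tray sits squarely on the scale and the other things are undisturbed, so I hand it in.

```bash
python3 -c "
from cell import *
print(finish_job())"
```

```text
the job is handed in; nothing more can be done
None
```

The job was done in the order asked and handed in at about 21 s of the 72 s allowed; the hand-in reports no verdict.

- **Tray:** I lowered it onto the scale until the force showed contact, then let go. Measured afterwards, its centre is within about 1 mm of the platform's and its yaw within 0.01 rad.
- **Tare key:** I pressed it with the shut fingertips. The readings were 7.4 N, then 11.0 N after 0.6 s and 5.7 N after another 0.25 s. That is above the 5 N needed and well below 25 N. I had no direct sign that the key registered.
- **Book:** I lowered it into the tray's +y bay until the force showed contact, then let go. The last wrist and scene pictures show it standing upright and the gripper clear.

The other things look undisturbed in the last scene picture; I judged that by eye and did not measure it. No check failed. One early platform estimate came out about 6 mm off because the arm was still settling. I corrected for that, and the later measurements agreed to about 2 mm.

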